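Close the keeper bar over the complete kit tray

ROBOT

A 6-joint arm with a two-finger parallel gripper is mounted at the origin on the work surface. World frame = base frame: x ahead of the robot, y to its left, z up, the work surface at z = 0. Lengths are in mm, angles in rad, forces in N, time in s.
With the tool pointing down it reaches from about 300 to 875 mm from the base axis. Payload 4.2 kg.
Tool frame: the origin (TCP) lies at the very end of the fingers, on their centre line; the grasp point (between the pads) lies behind it (arm.hold_point_z is the z of the grasp point in the tool frame, in mm); z points along the fingers, y is the line along which they close (so a half turn about z gives the same grasp; the last joint's range is limited). The gripper opens to 85 mm and grips with 20 to 120 N. Pads are 22 mm wide; open, the fingers measure 114 mm over their backs; the gripper's body (76 mm by 85 mm) begins 54 mm behind the grasp point. The pads swing forward as they close: fully open they stand 13 mm farther back than shut.
Start: joints at [1.284, 0.32, 1.565, -0, 1.257, -0.02], TCP at [151.598, 554.671, 231.338] pointing down, gripper open.
Joint ranges: [-3.11, 3.11], [-0.84, 2.01], [0.21, 2.61], [-1.34, 4.49], [0.05, 2.63], [-2.56, 2.56]. Speed limits (rad/s): [2.57, 2.57, 3.14, 3.14, 3.14, 3.14].

INTERFACE

Orientations are given as a unit quaternion [x, y, z, w].
In Python, from station import arm, viewer gives the robot as it stands.
- The arm moves only by the shell command python3 -m handwheel 'ROWS'. ROWS is JSON, a list that holds one entry, the list of rows, each a list of 5 numbers: the opening, from -1 (shut) to 1 (fully open), then the shift along the tool's x, y, z in m, then the turn about the tool's z in rad. A call has 1 to 20 rows; each row shifts and turns the commanded pose from where the row before left it, along the tool's axes as they then stand; what a row does not reach is not made up. A row lasts 1/12 s, in which the tool goes at most 41.7 mm and 7.16 degrees, less where a joint would pass 70% of its speed; a pose out of reach is approached as far as the arm can. A call with a gripper value outside its range is refused whole. The fingers move at their own pace and stop on an object; the grip force is fixed at half the most. Time passes only in rows, so rows that do not move let the fingers close. It gives the time, the measured TCP pose, the force, the opening and the grip force at its end, in the units of the state.
- arm.get_state(): the state, without advancing time (a new reading comes with each control period).
- viewer.get_image(name): name is "scene" or "top" or "wrist"; returns the picture (384x512x3 uint8, red, green, blue); there is no depth.
- viewer.get_calibration(name): a dict with "fx", "fy", "cx", "cy" (pixels), "rvec" (rotation vector, rad) and "tvec" (3), from world to camera coordinates, as OpenCV has them. Camera axes: x right, y down, z forward; pixel columns grow to the right and rows downward; lengths in mm; the calibration is good to about 2 mm. The wrist camera is an equidistant fisheye: a pixel r from the principal point sees the ray r / f radians off the axis. A picture is of the moment at which its call begins: read the wrist's pose just before it. get_calibration takes no time and is no camera call; for the wrist camera it gives the pose at the moment of the call.
- arm.hand_in(): hands the job in; it is judged then, once.
The state is a dict: "time_s": time; "qpos": joint angles; "dq": joint speeds; "joint_efforts": joint torques, N m; "position": TCP position; "eef_rot": TCP orientation; "force": force on the tool from outside, world axes, zero at the start; "wrist_torque": the same for the moment, N m; "grip_width": finger opening in mm; "gripper_force": force on a finger pad.
Only numpy, scipy, OpenCV 4.12 (cv2) and the standard library are available. Lean on these libraries where they do the work, as an engineer would, in place of code of your own. Each camera call takes 0.05 s, during which the arm holds its last target. There are 200 camera calls.

TASK

Two small kit trays stand on the stockroom counter with their keeper bars swung open; one tray holds a complete kit, a brass fitting in each of its three compartments, and the other is still short of one. Swing the keeper bar of the complete tray shut, past its sprung ball and fully home against the stop, and let go of it. Leave the other tray's bar open as it is.

Things in the scene. Friction and masses are not known exactly. Their poses are not given: they have to be found in the camera images.
- keeper (a joint): Angle (rad) of the COMPLETE tray's keeper bar about its upright hinge: 0 = shut on the stop, 0.8 to 1.3 at the start; grows counter-clockwise seen from above, so it closes clockwise. From 0.14 to 0.07 the bar rides over a sprung ball (about 3 N at the knob); below 0.06 the ball snaps it home and holds it. Elsewhere it swings at about 0.3 N and stays where left.
- keeper_knob (a point): Grip point on the complete tray's bar: axis of its upright round black knob, 16 mm in diameter, 130 mm from the hinge axis. The point is 88 mm above the counter, 18 mm below the knob's top, 26 mm above the top of the bar. The bar is a level steel rod 12 mm thick, 198 mm long, axis at 56 mm height. The frame turns with the bar: -y outward along it, closing moves the knob to -x, z up.
- keeper_hinge (a point): Hinge axis of that bar, at the bar's axis, 56 mm above the counter; frame turns with the bar. The tray is fixed: grey, 200 x 80 mm, walls 45 mm high, fittings lie below them; hinge block at one end, catch block at the other (170 mm from the hinge) with a 24 mm steel ball and a dark stop 68 mm high. Shut, the bar runs along the tray's middle over the three compartments.
- spare_knob (a point): The same grip point on the bar of the OTHER, incomplete tray (two fittings, one empty compartment), which is of the same make and size. This bar must stay open as it is.

How it is judged (in metres and radians):
At the end, for the whole second after the job is handed in: The complete tray's keeper bar is shut behind its sprung ball, within 0.06 rad (about 10 mm at the catch) of the stop, and at rest; the other tray's bar is where it was, its knob within 20 mm (value of joint keeper below 0.06 rad and velocity of joint keeper between -0.05 and 0.05 rad/s and distance of spare_knob from where it was at the start of the episode below 0.02 m); the robot touches nothing.
It fails at once if the incomplete tray's keeper bar is swung (its knob moves more than 30 mm) (distance of spare_knob from where it was at the start of the episode above 0.03 m).
It also fails if it takes over 35 s, if anything falls off the work surface, if the arm or the gripper's body presses on something with over 40 N, if the wrist force passes 120 N, or if a joint passes its speed limit or range.

## Working session

There is one attempt and no reset: what is moved stays moved. The work goes in short steps, Python scripts to look and compute and a shell command to move; the robot and the scene stay as the last step left them, time stands still between calls to the robot, and variables do not carry over. Pictures are saved under pics/ and viewed, at most 10 in all, crops included, and the job is handed in when it is done.

```bash
mkdir -p pics; cat > h.py <<'E'
import numpy as np, cv2
from station import arm, viewer
def snap(n,f):
    c=viewer.get_calibration(n); im=viewer.get_image(n); cv2.imwrite(f'pics/{f}.png',im[:,:,::-1]); return c,im
def ray(c,u,v,fish=False):
    R=cv2.Rodrigues(np.array(c['rvec'],float))[0]; t=np.array(c['tvec'],float).ravel()
    x=(u-c['cx'])/c['fx']; y=(v-c['cy'])/c['fy']
    if fish:
        r=np.hypot(x,y); d=np.array([x/r*np.sin(r),y/r*np.sin(r),np.cos(r)])
    else: d=np.array([x,y,1.])
    d=R.T@d; return -R.T@t, d/np.linalg.norm(d)
def atz(o,d,z): return o+d*(z-o[2])/d[2]
def tri(a,b):
    A=[];B=[]
    for o,d in (a,b):
        P=np.eye(3)-np.outer(d,d);A.append(P);B.append(P@o)
    A=np.vstack(A);B=np.hstack(B);x=np.linalg.lstsq(A,B,rcond=None)[0];return x,np.linalg.norm(A@x-B)
E
python3 - <<'E'
from h import *
for n in('scene','top'):
    c,im=snap(n,n+'0'); print(n,c)
a=cv2.imread('pics/scene0.png');b=cv2.imread('pics/top0.png')
s=arm.get_state();print(s['eef_rot'],s['position'],arm.hold_point_z)
E
```

```text
scene {'fx': 471.1844173669451, 'fy': 471.1844173669451, 'cx': 253.7612564822219, 'cy': 187.23789897512614, 'rvec': array([ 2.33625974,  0.70336485, -0.2775322 ]), 'tvec': array([-425.3185873 ,  -99.27703328, 1097.07519243])}
top {'fx': 404.77343255115596, 'fy': 404.77343255115596, 'cx': 256.2796309382839, 'cy': 196.69391330819224, 'rvec': array([ 2.09857732, -2.06786263,  0.26494922]), 'tvec': array([  9.04270966, 509.50091462, 764.38326996])}
[ 1.33002253e-01  9.91115415e-01 -7.87323813e-04 -1.24273295e-04] [151.4724217  554.25053203 230.5640693 ] -18.700000000000003
```

View pics/scene0.png

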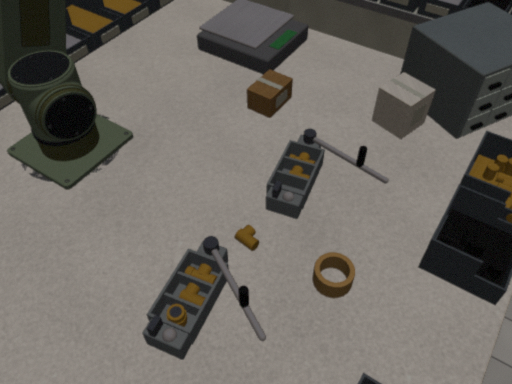

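View pics/top0.png

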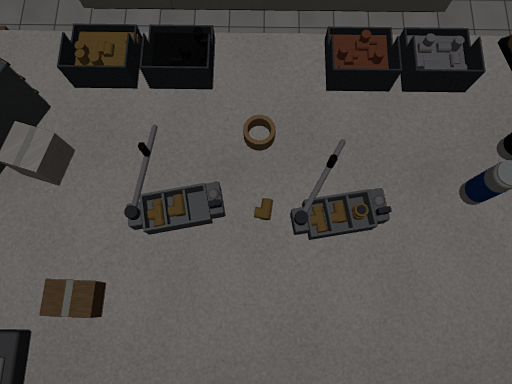

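The complete tray is the lower one in the scene picture (hinge (211,243), knob (243,295)). In the top picture it is the right one (hinge (301,217), knob (333,160)). The other tray has an empty compartment. Next I zoom in on both.

```bash
python3 - <<'E'
import cv2,numpy as np
a=cv2.imread('pics/scene0.png')[225:345,140:275];b=cv2.imread('pics/top0.png')[130:250,275:410]
f=lambda i:cv2.convertScaleAbs(cv2.resize(i[:,:130],(390,360),interpolation=cv2.INTER_CUBIC),alpha=1.8)
cv2.imwrite('pics/crop.png',np.hstack([f(a),f(b)]))
E
```

```text
(no output)
```

View pics/crop.png

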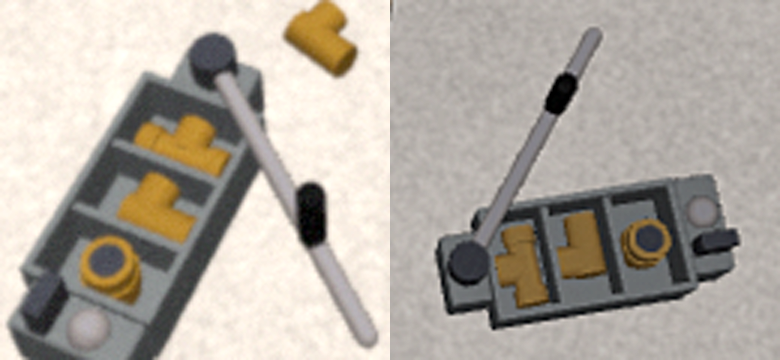

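The crops show the complete tray's parts, with pixel positions good to about 1 px.
- **Scene:** knob top (243.7,288.7), hinge cap (210.7,242.3), bar tip (262,336.7), ball (169.3,334.3).
- **Top:** knob top (333.3,157.3), hinge cap (300.7,217), tip (343,142), ball (379.3,200).

```bash
python3 - <<'E'
from h import *
cs,ct=viewer.get_calibration('scene'),viewer.get_calibration('top')
P={}
for n,a,b in [('knobtop',(243.7,288.7),(333.3,157.3)),('hinge',(210.7,242.3),(300.7,217)),('tip',(262,336.7),(343,142)),('ball',(169.3,334.3),(379.3,200)),('stop',(155,319),(389,208.5)),('spknob',(363,149),(142,146)),('sphinge',(310,134),(132,212))]:
    x,e=tri(ray(cs,*a),ray(ct,*b));P[n]=x;print(n,x.round(1),round(e,1))
an=lambda p,q:np.arctan2(*(P[q]-P[p])[[1,0]])
print('bar',an('hinge','knobtop'),an('hinge','tip'),'tray',an('hinge','ball'),np.linalg.norm((P['knobtop']-P['hinge'])[:2]))
E
```

```text
knobtop [ 583.3 -135.8  105.2] 1.4
hinge [468.8 -73.7  64.3] 0.9
tip [ 637.1 -167.1   56.2] 2.0
ball [ 511.4 -240.2   46.8] 1.3
stop [ 488.  -245.1   80.2] 6.9
spknob [603.8 250.5 101.6] 1.9
sphinge [475.6 271.1  62. ] 2.6
bar -0.4972036184948914 -0.5067280764633482 tray -1.320467037779884 130.25115723083508
```

```bash
python3 -m handwheel '[[[1,-0.025,-0.023,0,0],[1,-0.025,-0.023,0,0],[1,-0.025,-0.023,0,0],[1,-0.025,-0.023,0,0],[1,-0.025,-0.023,0,0],[1,-0.025,-0.023,0,0],[1,-0.025,-0.023,0,0],[1,-0.025,-0.023,0,0],[1,-0.025,-0.023,0,0],[1,-0.025,-0.023,0,0],[1,-0.025,-0.023,0,0],[1,-0.025,-0.023,0,0],[1,-0.025,-0.023,0,0],[1,-0.025,-0.023,0,0],[1,-0.025,-0.023,0,0],[1,-0.025,-0.023,0,0],[1,-0.025,-0.023,0,0],[1,-0.025,-0.023,0,0],[1,-0.025,-0.023,0,0],[1,-0.025,-0.023,0,0]]]'
python3 -m handwheel '[[[1,-0.025,-0.023,0,0],[1,-0.025,-0.023,0,0],[1,-0.025,-0.023,0,0],[1,-0.024,-0.023,0,0],[1,0,0,0,0.08],[1,0,0,0,0.08],[1,0,0,0,0.074],[1,0,0,0,0],[1,0,0,0,0],[1,0,0,0,0]]]'
cat >> h.py <<'E'
from scipy.spatial.transform import Rotation as Ro
def rel(target):
    s=arm.get_state();R=Ro.from_quat(s['eef_rot']).as_matrix()
    y=R[:,1]; print('t',s['time_s'],'pos',np.round(s['position'],1),'y ang',np.arctan2(y[1],y[0]).round(3),'tilt',R[:,2].round(3),'tool delta mm',(R.T@(np.array(target)-s['position'])).round(1),'F',np.round(s['force'],1),s['grip_width'])
E
python3 - <<'E'
from h import *
rel([583.3,-135.8,73]); c,im=snap('wrist','w1'); print(c)
E
```

```text
time_s: 1.77
position: [513.0, -22.5, 231.0]
eef_rot: [0.133, 0.991, 0.0, -0.0]
force: [0.1, 0.7, 0.3]
grip_width: 85.7
gripper_force: 0.0
time_s: 2.6
position: [583.7, -135.6, 231.1]
eef_rot: [0.247, 0.969, 0.0, -0.0]
force: [0.5, 0.3, -0.1]
grip_width: 85.1
gripper_force: 0.0
t 2.6 pos [ 583.7 -135.6  231.1] y ang 1.072 tilt [-0.  0. -1.] tool delta mm [  0.2  -0.4 158.1] F [ 0.5  0.3 -0.1] 85.08693158599732
{'fx': 297.3186396354542, 'fy': 297.3186396354542, 'cx': 256.6095039803467, 'cy': 193.55855101231953, 'rvec': array([-2.48503604, -1.47498925, -0.2127552 ]), 'tvec': array([-160.67037022, -590.46029039,  215.89139144])}
```

View pics/w1.png

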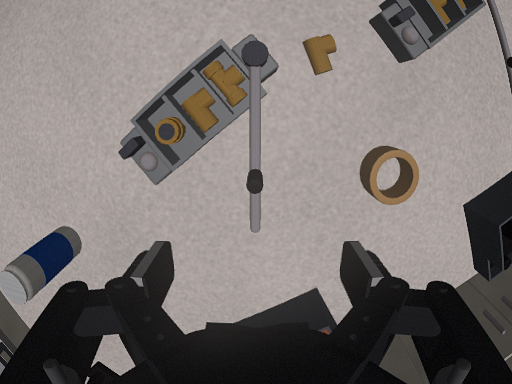

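The wrist view confirms the complete tray, with three fittings, on the bar at (255,50)-(255,230). The knob at (255,182) is centred between the fingers. I descend around the knob and close on it.

```bash
python3 -m handwheel '[[[0.2,0,0,0.02,0],[0.2,0,0,0.025,0],[0.2,0,0,0.025,0],[0.2,0,0,0.025,0],[0.2,0,0,0.025,0],[0.2,0,0,0.018,0],[0.2,0,0,0.012,0],[0.2,0,0,0.006,0],[0.2,0,0,0,0],[-0.4,0,0,0,0],[-0.4,0,0,0,0],[-0.4,0,0,0,0],[-0.4,0,0,0,0]]]'
python3 - <<'E'
from h import *
rel([583.3,-135.8,73]); c,im=snap('wrist','w2')
h=np.array([468.8,-73.7]);H=130;y=[]
c0=viewer.get_calibration('wrist')
for n,uv in []: pass
E
```

```text
time_s: 3.73
position: [584.4, -135.8, 76.3]
eef_rot: [0.248, 0.969, 0.0, 0.001]
force: [0.1, 0.4, -0.1]
grip_width: 25.8
gripper_force: 0.0
t 3.7333 pos [ 584.4 -135.8   76.3] y ang 1.07 tilt [ 0.002 -0.    -1.   ] tool delta mm [ 1.  -0.5  3.3] F [ 0.1  0.4 -0.1] 25.84820260107008
```

View pics/w2.png

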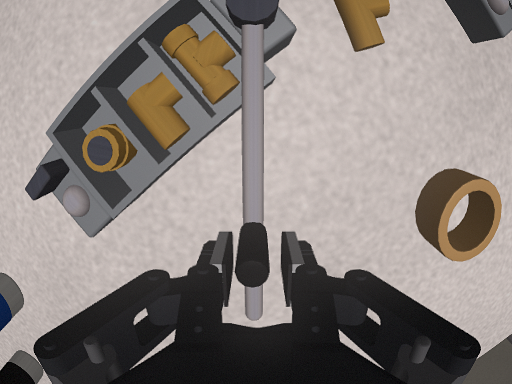

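The knob (252,250) stands between the pads with a few mm of play. I swing it along the arc.

```bash
python3 -m handwheel '[[[-0.4,0.00013,-0.00585,0,0.045],[-0.4,0.00013,-0.00585,0,0.045],[-0.4,0.00013,-0.00585,0,0.045],[-0.4,0.00013,-0.00585,0,0.045],[-0.4,0.00013,-0.00585,0,0.045],[-0.4,0.00013,-0.00585,0,0.045],[-0.4,0.00013,-0.00585,0,0.045],[-0.4,0.00013,-0.00585,0,0.045],[-0.4,0.00013,-0.00585,0,0.045],[-0.4,0.00013,-0.00585,0,0.045],[-0.4,0.00013,-0.00585,0,0.045],[-0.4,0.00013,-0.00585,0,0.045],[-0.4,0.00013,-0.00585,0,0.045],[-0.4,0.00013,-0.00585,0,0.045],[-0.4,0.00013,-0.00585,0,0.045],[-0.4,0.00013,-0.00585,0,0.045],[-0.4,0.00013,-0.00585,0,0.045],[-0.4,0.00013,-0.00585,0,0.045],[-0.4,0,0,0,0]]]'
python3 - <<'E'
from h import *
rel([488,-202,73]); c,im=snap('wrist','w3')
E
```

```text
time_s: 5.37
position: [503.2, -199.4, 75.9]
eef_rot: [0.61, 0.792, 0.0, 0.001]
force: [1.5, 0.8, -0.2]
grip_width: 25.4
gripper_force: 0.8
t 5.3667 pos [ 503.2 -199.4   75.9] y ang 0.259 tilt [ 0.002 -0.    -1.   ] tool delta mm [  1.3 -15.4   2.8] F [ 1.5  0.8 -0.2] 25.422484397602
```

View pics/w3.png

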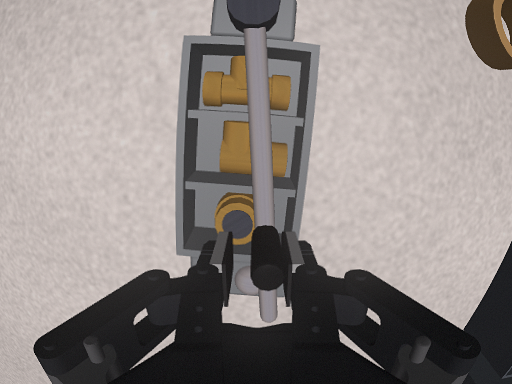

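The bar lies against the trailing pad, just short of the ball at (247,280). I push on over it in small steps.

```bash
python3 -m handwheel '[[[-0.4,0.0001,-0.0026,0,0.02],[-0.4,0.0001,-0.0026,0,0.02],[-0.4,0.0001,-0.0026,0,0.02],[-0.4,0.0001,-0.0026,0,0.02],[-0.4,0.0001,-0.0026,0,0.02],[-0.4,0.0001,-0.0026,0,0.02],[-0.4,0,0,0,0]]]'
python3 - <<'E'
from h import *
rel([488,-202,73]); c,im=snap('wrist','w4')
E
```

```text
time_s: 6.0
position: [486.7, -201.4, 75.0]
eef_rot: [0.656, 0.754, -0.0, -0.001]
force: [-0.0, 0.1, 0.4]
grip_width: 25.4
gripper_force: 0.0
t 6.0 pos [ 486.7 -201.4   75. ] y ang 0.139 tilt [-0.002  0.001 -1.   ] tool delta mm [-0.7  1.2  2. ] F [-0.   0.1  0.4] 25.38284986198202
```

View pics/w4.png

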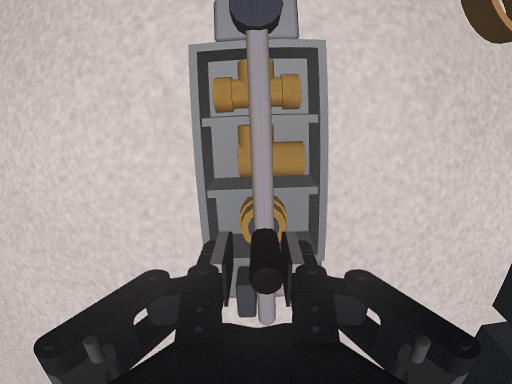

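The bar (266,300) is now over the ball and next to the dark stop (246,290). I press a few mm more to make sure it is home.

```bash
python3 -m handwheel '[[[-0.4,0,-0.002,0,0],[-0.4,0,-0.002,0,0],[-0.4,0,-0.001,0,0],[-0.4,0,0,0,0]]]'
```

```text
time_s: 6.38
position: [486.0, -202.0, 75.3]
eef_rot: [0.656, 0.754, 0.002, 0.002]
force: [8.8, 4.2, -5.5]
grip_width: 25.9
gripper_force: 4.8
```

It is firm against the stop at about 10 N. I back off, open and lift.

```bash
python3 -m handwheel '[[[-0.4,0,0.003,0,0],[-0.4,0,0.002,0,0],[-0.1,0,0,0,0],[-0.1,0,0,0,0],[-0.1,0,0,-0.01,0],[-0.1,0,0,-0.02,0],[-0.1,0,0,-0.03,0],[-0.1,0,0,-0.03,0],[-0.1,0,0,-0.03,0],[-0.1,0,0,-0.03,0],[-0.1,0,0,0,0],[-0.1,0,0,0,0],[-0.1,0,0,0,0]]]'
python3 - <<'E'
from h import *
c,im=snap('wrist','w5'); c,t=snap('top','t5')
cv2.imwrite('pics/end.png',np.hstack([cv2.resize(im,(400,300)),cv2.resize(t,(400,300))])[:,:,::-1])
E
```

```text
time_s: 7.47
position: [487.2, -201.5, 225.2]
eef_rot: [0.656, 0.755, -0.0, -0.0]
force: [-1.0, 0.9, -0.3]
grip_width: 38.8
gripper_force: 0.0
```

View pics/end.png

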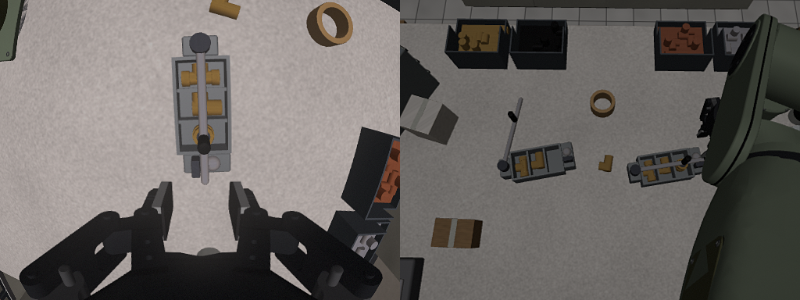

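The bar lies along the tray's middle against the stop (wrist (204,165)). The other bar is still open, and the gripper is clear.

```bash
python3 -c "
from station import arm
print(arm.hand_in())"
```

```text
the job is handed in; nothing more can be done
None
```

I swung the complete tray's keeper bar over its ball and home against the stop, let go, left the other bar open, and handed the job in about 7.6 s into the run; no verdict was returned.

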